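Click the stop rod into its spring-plunger holder

TASK

Take the steel stop rod off its wooden rest and slide it, coned nose first, into the bore of the grey rod holder, past the side spring plunger, until the rod's collar is fully home against the holder's front face and the plunger has snapped into the groove. Let go of the rod and leave the other things on the bench where they are.

Things in the scene. Friction and masses are not known exactly. Their poses are not given: they have to be found in the camera images.
- rod: Steel stop rod, round, 197 mm long, 0.3 kg. Origin on the axis at the bare grip, where it is best gripped; x axis towards the coned nose. Along x in mm: head 34 dia -67 to -55; grip 19 dia to +37; collar 26 dia to +45; shaft 16 dia to +130, with a ring groove 3.5 deep at +80.5 and a 10 mm cone at the end. Starts lying level in the rest's notches, axis 55 mm above the bench; lift straight up.
- rod_shoulder (a point): Point on the rod's axis at the collar's face that looks to the nose (+45 mm from the rod's origin).
- rod_nose (a point): Tip of the rod's coned nose (+130 mm from the rod's origin).
- holder: Grey block on a dark base plate, fixed. Origin on the bench under the bore's mouth; x axis level, into the bore. Block 70 long, 58 wide, top at 81 mm; plate 100 x 120 x 10 mm with bolts to 17 mm, both from x = 0 on. Bore level, 19 mm dia, axis at 55 mm, right through, mouth chamfered 5 mm. The plunger stands out of the +y side, 35 mm past the mouth, its black knob reaching 63 mm from the axis.
- holder_mouth (a point): Centre of the bore's mouth in the holder's front face, 55 mm above the bench; axes as the holder: x points into the bore, z up.
- plunger (a joint): Side spring plunger of the holder, in m: 0 = sprung fully into the bore; grows as the rod pushes its 10 mm ball nose outwards (range 10 mm, 2.4 N at 0, 0.6 N more per mm). Riding on the shaft it reads about 4 to 6 mm, dropped into the groove about 1 mm. It works by itself; sliding the rod past it takes a push of about 4 to 10 N.
- rest: Fixed wooden rest 165 x 60 mm with a 12 mm base board and two 12 mm thick notched uprights, tops 59 mm high, 44 mm behind and 85 mm ahead of its origin along its x. Origin on the bench under the rod's starting origin; x axis as the rod's at the start.
- masking_tape: Bystander: roll of masking tape lying flat, 104 mm dia, 25 mm high; origin at its underside.
- offcut_2: Bystander: wooden block 58 x 110 x 58 mm; origin at its underside.
- sanding_block: Bystander: sanding block 63 x 112 x 33 mm at the foot of the big fixed drill press; origin at its underside. The press stands right of the work (y below -0.15) and is over 0.7 m tall, its head overhanging to x = 0.4: swing the arm past it drawn in.
Mind the look-alikes: they are no part of the job. Of the things that look like the rod, the larger one is meant.

How it is judged:
On the way:
1. the rod, nose first in the bore, has pushed the plunger back and slides under it (value of joint plunger above 0.003 m and x of rod_nose in the frame of holder_mouth above 0.025 m and x of rod_shoulder in the frame of holder_mouth below -0.006 m and angle between the x axis of rod and the x axis of holder, either way round below 0.15 rad), for 0.05 s.
At the end, for the whole second after the job is handed in: The rod lies through the bore nose first, its collar within 4 mm of the holder's front face and its axis within 0.08 rad of the bore's, the plunger has dropped into the groove (reads under 3 mm), and the rod is released and at rest (x of rod_shoulder in the frame of holder_mouth above -0.004 m and distance between rod_shoulder and holder_mouth below 0.006 m and x of rod_nose in the frame of holder_mouth above 0.07 m and angle between the x axis of rod and the x axis of holder, either way round below 0.08 rad and value of joint plunger below 0.003 m and linear speed of rod below 0.02 m/s); the robot touches nothing.
It fails at once if a bystander (masking tape, wooden block or sanding block) is moved by more than 20 mm (distance of any of masking_tape, offcut_2, sanding_block from where it was at the start of the episode above 0.02 m).
It also fails if it takes over 48 s, if anything falls off the work surface, if the arm or the gripper's body presses on something with over 40 N, if the wrist force passes 120 N, or if a joint passes its speed limit or range.

ROBOT

A 6-joint arm with a two-finger parallel gripper is mounted at the origin on a cart in front of the work surface, level with it; the furniture and walls round the work are solid. World frame = base frame: x ahead of the robot, y to its left, z up, the work surface at z = 0. Lengths are in m, angles in rad, forces in N, time in s.
With the tool pointing down it reaches from about 0.275 to 0.825 m from the base axis. Payload 5.2 kg.
Tool frame: the origin (TCP) lies at the very end of the fingers, on their centre line; the grasp point (between the pads) lies 19 mm behind it; z points along the fingers, y is the line along which they close (so a half turn about z gives the same grasp; the last joint's range is limited). The gripper opens to 93 mm and grips with 3 to 60 N. Pads are 15 mm wide; open, the fingers measure 128 mm over their backs; the gripper's body (75 mm by 188 mm) begins 65 mm behind the grasp point.
Start: joints at [0.943, 0.259, 1.535, -0, 1.348, -0.203], TCP at [0.227, 0.501, 0.219] pointing down, gripper open.
Joint ranges: [-3.14, 3.14], [-0.91, 2.08], [0.19, 2.58], [-1.22, 4.36], [0.22, 2.71], [-3.12, 3.12]. Speed limits (rad/s): [2.57, 2.57, 3.14, 3.14, 3.14, 3.14].

INTERFACE

Orientations are given as [roll, pitch, yaw] about the fixed x, y, z axes, in that order (R = Rz(yaw) Ry(pitch) Rx(roll)).
In Python, from workcell import arm, optics, models gives the robot as it stands. The module is installed in compiled form; this text tells all that it offers.
- The arm moves only by the tool apply_moves, never from a script. Its argument "motion" is a list that holds one entry, the list of rows, each a list of 7 numbers: the turn, a rotation vector about the tool's x, y, z normalised to -1 to 1, where 1 is 45 degrees, then the shift along the tool's x, y, z normalised to -1 to 1, where 1 is 0.6 m, then the gripper command: -1 is fully open, 1 is shut, values between are in proportion. A call has 1 to 20 rows; each row is the pose to reach, as a shift and turn from the pose commanded when the call began, along the tool's axes at that moment; what a row does not reach only later rows make up. A row lasts 1/10 s, in which the tool goes at most 50 mm and 8.59 degrees, less where a joint would pass 70% of its speed; a pose out of reach is approached as far as the arm can. A call with a number of a shift or a turn outside -1 to 1 is refused whole. A call with a gripper value outside its range is refused whole. The fingers move at their own pace and stop on an object; "newtons" is the grip in N (left out, the last holds). Time passes only in rows, so rows that repeat a pose let the fingers close. It gives the time, the measured TCP pose, the force, the opening and the grip force at its end, in the units of the state.
- arm.state(): the state, without advancing time (a new reading comes with each control period).
- optics.capture(name): name is "scene" or "top" or "wrist"; returns a dict with "img" (400x640x3 uint8, red, green, blue), "depth" (400x640 float32, m along the optical axis (not along the pixel's ray), 0 where there is no reading), "fovy" (degrees; the focal length in pixels is half the picture's height over the tangent of half this angle, whatever the lens; pixels are square), "cx", "cy" (the principal point, pixels), "dist_coeffs" ([k1, k2, p1, p2, k3] as OpenCV has them; the pictures are not rectified), "rvec" (rotation vector, rad) and "tvec" (3), from world to camera coordinates, as OpenCV has them. Camera axes: x right, y down, z forward; pixel columns grow to the right and rows downward; lengths in m; the calibration is good to about 2 mm. A picture is of the moment at which its call begins.
- arm.hand_in(): hands the job in; it is judged then, once.
Trained networks look in the newest picture that a camera, given by its name, has taken for a name from the list of things; names that differ only in an ending like _2 or _b are one class to them, and where a whole thing is asked for, a point or a joint stands for the part that bears it (a point fixed in the world has none). Each returns a list of dicts, best first, with "score" (0 to 1); they miss things now and then, are a little off and sometimes report something else, mostly with a low value. They report only what shows in the picture. A call takes as long as a camera call. They do not tell look-alikes from the thing itself.
- models.boxes_of(camera, thing): "box" ([left, top, right, bottom] in pixels, round what is visible of it).
The state is a dict: "t": time; "q": joint angles; "qvel": joint speeds; "joint_torque": joint torques, N m; "eef_pos": TCP position; "eef_rot": TCP orientation; "contact_force": force on the tool from outside, world axes, zero at the start; "moment": the same for the moment, N m; "finger_gap": opening from 0.0 (shut) to 1.0 (fully open); "grip_force": force on a finger pad.
Only numpy, scipy, OpenCV 4.12 (cv2) and the standard library are available. Lean on these libraries where they do the work, as an engineer would, in place of code of your own. Each camera call takes 0.05 s, during which the arm holds its last target. There are 200 camera calls.

## Working session

There is one attempt and no reset: what is moved stays moved. The work goes in short steps, Python scripts to look and compute and a tool call to move; the robot and the scene stay as the last step left them, time stands still between calls to the robot, and variables do not carry over. Pictures are saved under pics/ and viewed, at most 10 in all, crops included, and the job is handed in when it is done.

Besides the shell and the picture viewer there is one more tool, called after "Request:" in YAML: its name, and indented under it one key for each argument. apply_moves: Moves the arm, as the interface text tells. Its arguments: {"type":"object","properties":{"motion":{"type":"array","items":{"type":"array","items":{"type":"array","items":{"type":"number"}}}},"newtons":{"type":"number"}},"required":["motion"]}

```bash
mkdir -p pics
cat > h.py <<'E'
import numpy as np, cv2
from workcell import arm, optics, models
def cap(n):
    c=optics.capture(n); c['f']=200/np.tan(np.radians(c['fovy'])/2)
    c['K']=np.array([[c['f'],0,c['cx']],[0,c['f'],c['cy']],[0,0,1.]]); c['d']=np.array(c['dist_coeffs'],float)
    c['R']=cv2.Rodrigues(np.array(c['rvec'],float))[0]; c['t']=np.array(c['tvec'],float).ravel(); return c
def cloud(c):
    h,w=c['depth'].shape
    u,v=np.meshgrid(np.arange(w),np.arange(h))
    p=cv2.undistortPoints(np.stack([u,v],-1).reshape(-1,1,2).astype(float),c['K'],c['d']).reshape(h,w,2)
    z=c['depth']; X=np.dstack([p[...,0]*z,p[...,1]*z,z])
    W=(X-c['t'])@c['R']; W[z==0]=np.nan; return W
def save(c,name): cv2.imwrite('pics/'+name,c['img'][...,::-1])
E
python3 - <<'E'
from h import *
print(arm.state())
for n in('scene','top'):
    c=cap(n);save(c,n+'0.png');W=cloud(c);np.save(n+'0.npy',W)
    print(n,'campos',-c['R'].T@c['t'],c['f'])
    for th in('rod','holder','rest','plunger','masking_tape','offcut_2','sanding_block'):
        for r in models.boxes_of(n,th)[:3]:
            b=np.array(r['box']).astype(int);m=W[b[1]:b[3],b[0]:b[2]].reshape(-1,3)
            print(th,round(r['score'],2),b,np.nanmedian(m,0).round(3) if len(m) else '')
E
```

```text
{'t': 0.0, 'q': array([ 9.43198404e-01,  2.59348936e-01,  1.53608089e+00,  3.68184006e-06,
        1.34802019e+00, -2.02804428e-01]), 'qvel': array([ 1.04973812e-03, -2.90178974e-03,  1.04843539e-04,  8.95773753e-04,
        3.65954025e-05,  2.11455670e-03]), 'joint_torque': array([-3.30854182e-04, -4.37321806e+01, -2.83993971e+01,  7.19016488e-02,
        4.15337447e-02, -1.12762662e-04]), 'eef_pos': array([0.22631947, 0.5006682 , 0.21781541]), 'eef_rot': array([-3.13977408e+00, -3.77619945e-04,  2.71679800e+00]), 'contact_force': array([-0.38292626, -0.07500138,  0.03585941]), 'moment': array([-0.02190658,  0.02109045, -0.00826894]), 'grip_force': 0.0, 'finger_gap': 0.9986903364156454}
scene campos [ 0.08157485 -0.59362729  0.87128954] 518.0208487046499
rod 0.98 [270 131 332 171] [0.67  0.254 0.01 ]
rod 0.66 [214 202 266 215] [0.436 0.207 0.001]
holder 0.91 [324 192 366 251] [ 0.556 -0.023  0.049]
rest 0.64 [270 133 334 186] [0.653 0.24  0.005]
plunger 0.63 [269 132 332 185] [0.653 0.242 0.007]
plunger 0.55 [331 197 340 208] [0.595 0.049 0.06 ]
masking_tape 0.71 [347 138 385 172] [0.797 0.176 0.009]
masking_tape 0.71 [395 155 420 173] [0.809 0.048 0.057]
offcut_2 0.8 [393 155 423 173] [0.811 0.049 0.057]
offcut_2 0.64 [270 132 331 171] [0.667 0.253 0.011]
sanding_block 0.62 [304 309 364 373] [ 0.393 -0.207  0.028]
top campos [0.41251354 0.07846516 1.17941267] 481.44822229933715
rod 0.86 [242 130 256 212] [0.658 0.241 0.057]
rod 0.51 [247 237 277 286] [0.442 0.21  0.   ]
holder 0.64 [323 167 375 210] [0.613 0.002 0.013]
rest 0.77 [235 143 264 212] [0.645 0.239 0.013]
masking_tape 0.84 [259 101 302 138] [0.798 0.171 0.002]
offcut_2 0.65 [315  91 366 138] [0.798 0.02  0.024]
sanding_block 0.87 [409 266 458 293] [ 0.4   -0.199  0.029]
```

Run:
```python
import cv2
a=cv2.imread('pics/top0.png')[80:300,220:480];cv2.imwrite('pics/topc.png',cv2.resize(a,None,fx=2.7,fy=2.7,interpolation=cv2.INTER_CUBIC))
```

```text
(no output)
```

View pics/topc.png

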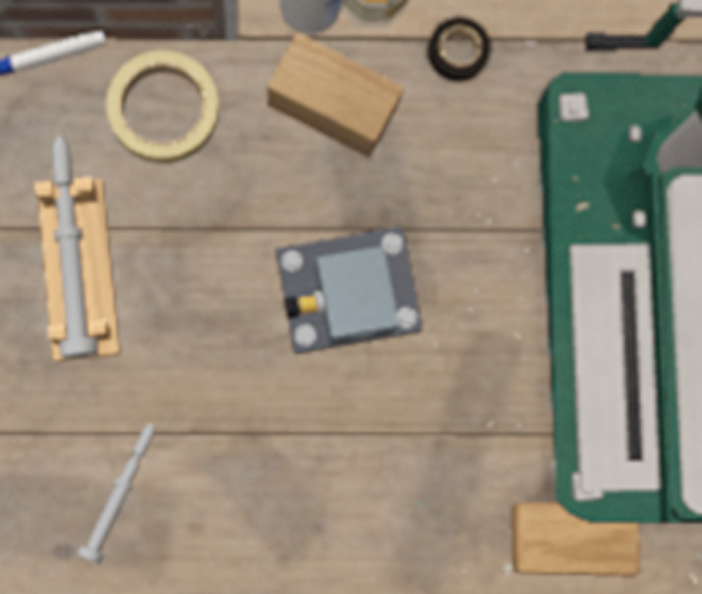

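View pics/scene0.png

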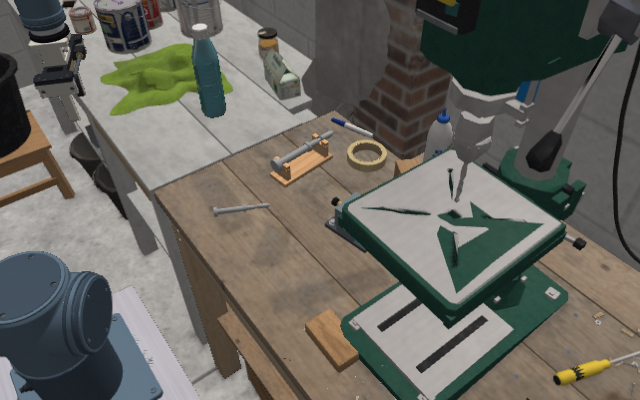

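The top crop shows the large rod in its rest (crop x≈40–100, y≈135–355) with its nose pointing to world +x. The holder is at about (355,290), with its knob on the left (+y) and its mouth towards the robot. The small rod on the bench at (120,490) is the look-alike. In the scene view the press table at (460,230) stands clear to the right.

```bash
cat >> h.py <<'E'
from scipy.spatial.transform import Rotation as Ro
def axis_fit(P):
    m=np.median(P[:,:2],0); 
    for _ in range(5):
        vx,vy,x,y=cv2.fitLine(P[:,:2].astype(np.float32),cv2.DIST_HUBER,0,.001,.001).ravel()
        r=abs((P[:,0]-x)*vy-(P[:,1]-y)*vx); P=P[r<max(.012,2.5*r.std())]
    if vx<0: vx,vy=-vx,-vy
    return np.array([x,y]),np.array([vx,vy]),P
def rows(pos,yaw):
    """tool-down target -> (turn/45deg, shift/0.6) in the current measured tool frame"""
    s=arm.state();R0=Ro.from_euler('xyz',s['eef_rot']);R1=Ro.from_euler('xyz',[np.pi,0,yaw])
    best=(R0.inv()*R1).as_rotvec(degrees=True)/45; sh=R0.inv().apply(np.array(pos)-s['eef_pos'])/.6
    print('rows',best.round(4),sh.round(4),'t',s['t'])
E
python3 - <<'E'
from h import *
W=np.load('top0.npy')
A=W[125:216,232:268].reshape(-1,3)
P=A[(A[:,2]>.048)]
c,d,Q=axis_fit(P);s=(Q[:,:2]-c)@d
print('rod',c,np.arctan2(d[1],d[0]),np.c_[c+d*s.min(),c+d*s.max()],len(Q),np.ptp(s))
B=W[155:220,310:390].reshape(-1,3)
T=B[abs(B[:,2]-.081)<.006]; print(cv2.minAreaRect((T[:,:2]*1000).astype(np.float32)),len(T),np.median(T[:,2]))
T=B[(abs(B[:,2]-.010)<.004)]; print(cv2.minAreaRect((T[:,:2]*1000).astype(np.float32)),len(T))
w=cap('wrist');save(w,'w0.png');s=arm.state();R=Ro.from_euler('xyz',s['eef_rot'])
cp=-w['R'].T@w['t'];print('cam in tool',R.inv().apply(cp-s['eef_pos']),(w['R']@R.as_matrix()).round(3),w['f'])
print(np.degrees(s['eef_rot']))
E
```

```text
rod [0.64523256 0.24478358] 0.122681655 [[0.55716694 0.75125926]
 [0.23392501 0.25785676]] 645 0.1955621532794455
((609.908935546875, -5.6874542236328125), (70.19271087646484, 57.98176574707031), 10.027528762817383) 748 0.08024792587141494
((609.5613403320312, 7.928642272949219), (159.26316833496094, 182.3084259033203), 12.649788856506348) 837
cam in tool [ 0.07679599 -0.00028803 -0.16495002] [[-0.     1.    -0.   ]
 [-0.962 -0.    -0.274]
 [-0.274  0.     0.962]] 296.2670505895525
[1.79998193e+02 1.94471558e-03 1.55662084e+02]
```

Run:
```python
from h import *
rows([.6237,.2421,.22],.1227+np.pi)
```

```text
rows [ 0.000e+00  1.000e-04 -6.971e-01] [-0.7808 -0.1207 -0.0022] t 0.85
```

Request:
apply_moves:
  motion:
    - [[0,0,-0.697,-0.78,-0.121,-0.002,-1],[0,0,-0.697,-0.78,-0.121,-0.002,-1],[0,0,-0.697,-0.78,-0.121,-0.002,-1],[0,0,-0.697,-0.78,-0.121,-0.002,-1],[0,0,-0.697,-0.78,-0.121,-0.002,-1],[0,0,-0.697,-0.78,-0.121,-0.002,-1],[0,0,-0.697,-0.78,-0.121,-0.002,-1],[0,0,-0.697,-0.78,-0.121,-0.002,-1],[0,0,-0.697,-0.78,-0.121,-0.002,-1],[0,0,-0.697,-0.78,-0.121,-0.002,-1],[0,0,-0.697,-0.78,-0.121,-0.002,-1],[0,0,-0.697,-0.78,-0.121,-0.002,-1],[0,0,-0.697,-0.78,-0.121,-0.002,-1],[0,0,-0.697,-0.78,-0.121,-0.002,-1]]

```text
t: 2.25
eef_pos: [0.622, 0.2434, 0.2202]
eef_rot: [3.141, -0.0, -3.017]
contact_force: [0.8, -0.5, -0.2]
finger_gap: 0.997
grip_force: 0.0
```

Run:
```python
from h import *
c=cap('wrist');save(c,'w1.png');W=cloud(c);np.save('w1.npy',W)
A=W.reshape(-1,3);A=A[~np.isnan(A[:,2])]
P=A[(A[:,2]>.048)&(A[:,2]<.08)&(abs(A[:,1]-.245)<.035)&(A[:,0]>.5)&(A[:,0]<.8)]
P=P[abs((P[:,1]-.2421)-(P[:,0]-.6237)*.123)<.02]
c,d,Q=axis_fit(P);s=(Q[:,:2]-c)@d
print('rod',c,np.arctan2(d[1],d[0]),c+d*s.min(),c+d*s.max(),len(Q),np.ptp(s))
o=c+d*(s.min()+.067);print('origin',o)
G=Q;ss=(G[:,:2]-o)@d;n=(G[:,:2]-o)@np.array([-d[1],d[0]])
for a in np.arange(-.07,.135,.01):
    m=(ss>=a)&(ss<a+.01)
    if m.sum()>3:print(round(a,3),m.sum(),n[m].min().round(4),n[m].max().round(4),np.percentile(G[m,2],98).round(4))
rows([*o,.036],np.arctan2(d[1],d[0])+np.pi)
```

```text
rod [0.63643545 0.24413964] 0.114935234 [0.55609321 0.23486461] [0.75097726 0.25736281] 2515 0.19617838203493915
origin [0.62265116 0.24254833]
-0.07 178 -0.0118 0.0115 0.0714
-0.06 186 -0.0117 0.0116 0.0717
-0.05 184 -0.012 0.0111 0.0642
-0.04 163 -0.011 0.0112 0.0643
-0.03 146 -0.0087 0.0091 0.0641
-0.02 142 -0.0087 0.0083 0.0641
-0.01 135 -0.0087 0.0084 0.0641
0.0 137 -0.0087 0.0086 0.0639
0.01 134 -0.0086 0.0087 0.064
0.02 133 -0.0086 0.0089 0.0639
0.03 171 -0.0111 0.0115 0.067
0.04 112 -0.0108 0.0114 0.0672
0.05 100 -0.0074 0.0069 0.0627
0.06 103 -0.0074 0.0071 0.0625
0.07 72 -0.0112 0.011 0.0624
0.08 108 -0.011 0.011 0.0624
0.09 96 -0.0073 0.0075 0.0624
0.1 91 -0.0073 0.0077 0.0623
0.11 92 -0.0073 0.0078 0.0626
0.12 32 -0.0073 0.0065 0.0613
rows [0.0003 0.0003 0.0122] [-0.0007 -0.0016  0.3072] t 2.3
```

View pics/w1.png

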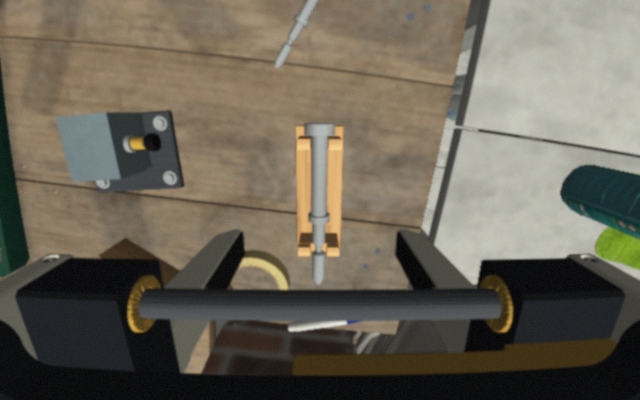

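The wrist view shows the rod (320,125–280) centred between the fingers, so I'm descending and gripping.

Request:
apply_moves:
  motion:
    - [[0,0,0.012,-0.001,-0.002,0.06,-1],[0,0,0.012,-0.001,-0.002,0.12,-1],[0,0,0.012,-0.001,-0.002,0.18,-1],[0,0,0.012,-0.001,-0.002,0.24,-1],[0,0,0.012,-0.001,-0.002,0.28,-1],[0,0,0.012,-0.001,-0.002,0.3,-1],[0,0,0.012,-0.001,-0.002,0.307,-1],[0,0,0.012,-0.001,-0.002,0.307,-1],[0,0,0.012,-0.001,-0.002,0.307,1],[0,0,0.012,-0.001,-0.002,0.307,1],[0,0,0.012,-0.001,-0.002,0.307,1],[0,0,0.012,-0.001,-0.002,0.307,1],[0,0,0.012,-0.001,-0.002,0.307,1],[0,0,0.012,-0.001,-0.002,0.307,1],[0,0,0.012,-0.001,-0.002,0.307,1],[0,0,0.012,-0.001,-0.002,0.307,1],[0,0,0.012,-0.001,-0.002,0.307,1],[0,0,0.012,-0.001,-0.002,0.307,1]]
  newtons: 45

```text
t: 4.1
eef_pos: [0.6239, 0.2414, 0.0357]
eef_rot: [3.141, 0.0, -3.029]
contact_force: [0.2, 1.4, -1.0]
finger_gap: 0.193
grip_force: 45.1
```

Run:
```python
from h import *
s=arm.state();print(s['eef_pos'],s['finger_gap'],s['grip_force'],s['contact_force'])
# holder from previous wrist cloud
W=np.load('w1.npy').reshape(-1,3);W=W[~np.isnan(W[:,2])]
T=W[(abs(W[:,2]-.081)<.004)&(abs(W[:,0]-.61)<.06)&(abs(W[:,1])<.06)]
print(cv2.minAreaRect((T[:,:2]*1000).astype(np.float32)),len(T),np.median(T[:,2]))
```

```text
[0.62394398 0.24144488 0.03570644] 0.19276760668348583 45.11602163314819 [ 0.21609897  1.3877102  -1.01593557]
((608.5460205078125, -6.036525726318359), (70.78482055664062, 60.83995819091797), 10.055885314941406) 3429 0.07962262027426985
```

Request:
apply_moves:
  motion:
    - [[0,0,0,0,0,-0.02,1],[0,0,0,0,0,-0.05,1],[0,0,0,0,0,-0.09,1],[0,0,0,0,0,-0.13,1],[0,0,0,0,0,-0.16,1],[0,0,0,0,0,-0.18,1],[0,0,0,0,0,-0.18,1],[0,0,0,0,0,-0.18,1]]

```text
t: 4.9
eef_pos: [0.6234, 0.2408, 0.143]
eef_rot: [-3.141, -0.001, -3.028]
contact_force: [-0.1, 0.8, -4.4]
finger_gap: 0.192
grip_force: 45.0
```

Run:
```python
from h import *
rows([.420,-.039,.12],.1754+np.pi)
```

```text
rows [-0.0003 -0.0014 -0.0792] [ 0.3894 -0.425   0.0389] t 4.9
```

Request:
apply_moves:
  motion:
    - [[0,0,-0.005,0.02,-0.022,0,1],[0,0,-0.01,0.06,-0.065,0,1],[0,0,-0.02,0.11,-0.12,0,1],[0,0,-0.03,0.16,-0.175,0,1],[0,0,-0.04,0.21,-0.23,0,1],[0,0,-0.05,0.26,-0.284,0,1],[0,0,-0.06,0.31,-0.338,0,1],[0,0,-0.07,0.35,-0.382,0,1],[0,0,-0.079,0.375,-0.41,0,1],[0,0,-0.079,0.389,-0.425,0.02,1],[0,0,-0.079,0.389,-0.425,0.039,1],[0,0,-0.079,0.389,-0.425,0.039,1],[0,0,-0.079,0.389,-0.425,0.039,1]]

```text
t: 6.2
eef_pos: [0.4202, -0.0385, 0.1197]
eef_rot: [3.141, -0.002, -2.966]
contact_force: [0.4, 0.8, -3.9]
finger_gap: 0.191
grip_force: 45.0
```

```bash
cat >> h.py <<'E'
def check(name):
    """rod's nose part against the holder, top camera; mouth frame estimate"""
    c=cap('top');save(c,name);W=cloud(c);s=arm.state();z=s['eef_pos'][2]+.019
    A=W.reshape(-1,3);A=A[~np.isnan(A[:,2])]
    M=np.array([.5745,-.0121]);a=.1754;d=np.array([np.cos(a),np.sin(a)]);n=np.array([-d[1],d[0]])
    T=A[(abs(A[:,2]-.0803)<.006)&(abs(A[:,0]-.61)<.06)&(abs(A[:,1]+.006)<.06)&((A[:,:2]-M)@d>-.004)]
    print('holder',cv2.minAreaRect((T[:,:2]*1000).astype(np.float32)))
    L=np.c_[(A[:,:2]-M)@d,(A[:,:2]-M)@n,A[:,2]]
    o=(s['eef_pos'][:2]-M)@d
    P=L[(abs(L[:,2]-z-.005)<.02)&(abs(L[:,1])<.03)&(L[:,0]>o+.045)&(L[:,0]<min(o+.14,99))]
    for lo in np.arange(.045,.14,.012):
        m=(P[:,0]>o+lo)&(P[:,0]<o+lo+.012)
        if m.sum()>3: print(round(lo,3),m.sum(),'y',((P[m,1].min()+P[m,1].max())/2).round(4),'ztop',np.percentile(P[m,2],95).round(4))
    print('nose x',P[:,0].max(),'tool in mouth frame',o,(s['eef_pos'][:2]-M)@n,s['eef_pos'],s['eef_rot'],s['contact_force'])
E
python3 - <<'E'
from h import *
check('top1.png')
E
```

```text
holder ((610.1209106445312, -5.802001953125), (71.01239776611328, 58.52962112426758), 9.844494819641113)
0.069 4 y 0.006 ztop 0.1426
0.081 29 y 0.0024 ztop 0.1473
0.093 42 y 0.0011 ztop 0.1471
0.105 39 y 0.001 ztop 0.147
0.117 31 y 0.0012 ztop 0.1466
nose x -0.02636023598724558 tool in mouth frame -0.15605545073792673 0.0008012181894423486 [ 0.42069912 -0.03854307  0.1201349 ] [ 3.14116946e+00 -6.46599311e-04 -2.96607506e+00] [ 0.28229227 -0.2648829  -3.4609385 ]
```

View pics/top1.png

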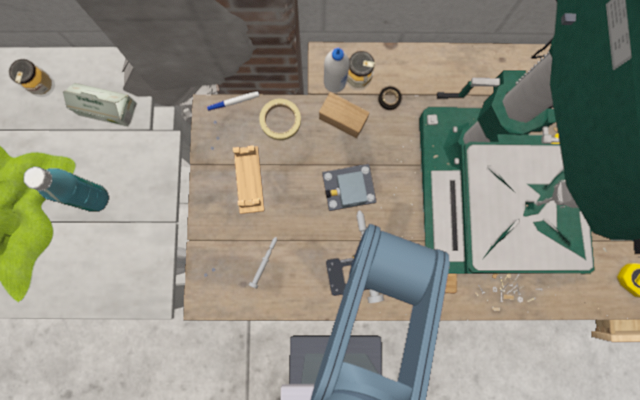

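The rod is level in the grip and its nose (360,220) points at the holder (350,188), with a lateral offset of about 1 mm to correct while lowering.

Request:
apply_moves:
  motion:
    - [[0,0,0,0,-0.002,0.03,1],[0,0,0,0,-0.002,0.07,1],[0,0,0,0,-0.002,0.11,1],[0,0,0,0,-0.002,0.13,1],[0,0,0,0,-0.002,0.14,1],[0,0,0,0,-0.002,0.14,1],[0,0,0,0,-0.002,0.14,1]]

```text
t: 6.95
eef_pos: [0.4218, -0.04, 0.0369]
eef_rot: [-3.141, 0.001, -2.966]
contact_force: [0.3, -1.3, -3.6]
finger_gap: 0.187
grip_force: 45.0
```

Run:
```python
from h import *
check('top2.png')
```

```text
holder ((609.9387817382812, -5.781547546386719), (70.92980194091797, 58.3526496887207), 10.130000114440918)
0.081 21 y 0.0 ztop 0.0649
0.093 35 y -0.001 ztop 0.0652
0.105 35 y -0.0007 ztop 0.0653
0.117 27 y -0.0009 ztop 0.0652
nose x -0.024796007651925474 tool in mouth frame -0.1551789799411591 -0.000935142217104824 [ 0.42186514 -0.04009984  0.03705151] [-3.14068997e+00  1.47229596e-03 -2.96596321e+00] [-0.30657949  0.31334514 -3.50367941]
```

Request:
apply_moves:
  motion:
    - [[0,0,0,0,0.001,0.002,1],[0,0,0,-0.01,0.001,0.002,1],[0,0,0,-0.02,0.001,0.002,1],[0,0,0,-0.03,0.001,0.002,1],[0,0,0,-0.037,0.001,0.002,1],[0,0,0,-0.044,0.001,0.002,1],[0,0,0,-0.051,0.001,0.002,1],[0,0,0,-0.058,0.001,0.002,1],[0,0,0,-0.065,0.001,0.002,1],[0,0,0,-0.072,0.001,0.002,1],[0,0,0,-0.072,0.001,0.002,1]]

```text
t: 8.1
eef_pos: [0.4642, -0.0318, 0.0351]
eef_rot: [-3.141, 0.001, -2.966]
contact_force: [-0.3, 0.6, -3.8]
finger_gap: 0.195
grip_force: 45.0
```

Run:
```python
from h import *
check('top3.png')
```

```text
holder ((609.7825927734375, -5.957668304443359), (70.13796997070312, 58.743099212646484), 9.970687866210938)
0.093 9 y 0.004 ztop 0.0612
0.105 78 y 0.0001 ztop 0.0786
0.117 40 y 0.0 ztop 0.0789
0.129 35 y 0.0006 ztop 0.079
nose x 0.02717550242181271 tool in mouth frame -0.11255356151518213 -4.876159025960978e-05 [ 0.46368188 -0.03178884  0.03503361] [-3.14153364e+00  7.79386285e-05 -2.96612079e+00] [-0.47714782  0.67339357 -3.74938481]
```

Request:
apply_moves:
  motion:
    - [[0,0,0,-0.006,0,-0.001,1],[0,0,0,-0.012,0,-0.001,1],[0,0,0,-0.018,0,-0.001,1],[0,0,0,-0.024,0,-0.001,1],[0,0,0,-0.03,0,-0.001,1],[0,0,0,-0.036,0,-0.001,1],[0,0,0,-0.042,0,-0.001,1],[0,0,0,-0.048,0,-0.001,1],[0,0,0,-0.054,0,-0.001,1],[0,0,0,-0.06,0,-0.001,1],[0,0,0,-0.066,0,-0.001,1],[0,0,0,-0.072,0,-0.001,1],[0,0,0,-0.072,0,-0.001,1]]

```text
t: 9.45
eef_pos: [0.5075, -0.0243, 0.0359]
eef_rot: [-3.141, 0.002, -2.966]
contact_force: [-0.5, -1.6, -4.5]
finger_gap: 0.193
grip_force: 45.1
```

Request:
apply_moves:
  motion:
    - [[0,0,0,-0.006,0,0,1],[0,0,0,-0.012,0,0,1],[0,0,0,-0.018,0,0,1],[0,0,0,-0.024,0,0,1],[0,0,0,-0.029,0,0,1],[0,0,0,-0.033,0,0,1],[0,0,0,-0.036,0,0,1],[0,0,0,-0.038,0,0,1],[0,0,0,-0.038,0,0,1]]

```text
t: 10.35
eef_pos: [0.5293, -0.0204, 0.0359]
eef_rot: [-3.141, 0.002, -2.966]
contact_force: [0.0, -1.8, -3.9]
finger_gap: 0.192
grip_force: 45.1
```

Run:
```python
from h import *
check('top4.png')
```

```text
holder ((634.9219970703125, 9.25010871887207), (27.87245750427246, 53.70458221435547), 35.819496154785156)
0.081 6 y 0.0285 ztop 0.0795
0.093 12 y 0.0269 ztop 0.0794
0.105 19 y 0.0061 ztop 0.0798
nose x 0.07185478515885527 tool in mouth frame -0.04603499641674822 -0.0002191869126312694 [ 0.52920958 -0.02034902  0.0359084 ] [-3.14116696e+00  1.53483473e-03 -2.96639459e+00] [ 2.03422754 -1.33820062 -3.14693978]
```

Not yet on the stop. I'm pushing on in small steps until contact.

Request:
apply_moves:
  motion:
    - [[0,0,0,-0.002,0,0,1],[0,0,0,-0.004,0,0,1],[0,0,0,-0.006,0,0,1],[0,0,0,-0.006,0,0,1]]

```text
t: 10.8
eef_pos: [0.5305, -0.0199, 0.0353]
eef_rot: [3.141, -0.003, -2.966]
contact_force: [-3.5, -4.9, -1.8]
finger_gap: 0.195
grip_force: 45.1
```

Request:
apply_moves:
  motion:
    - [[0,0,0,-0.002,0,0,1],[0,0,0,-0.004,0,0,1],[0,0,0,-0.006,0,0,1],[0,0,0,-0.006,0,0,1]]

```text
t: 11.2
eef_pos: [0.5305, -0.0196, 0.0345]
eef_rot: [3.14, -0.01, -2.966]
contact_force: [-13.4, -8.0, 1.9]
finger_gap: 0.193
grip_force: 45.2
```

Run:
```python
from h import *
s=arm.state();print(s['eef_pos'],s['contact_force'])
c=cap('wrist');save(c,'w2.png');W=cloud(c)
A=W.reshape(-1,3);A=A[~np.isnan(A[:,2])]
M=np.array([.5745,-.0121]);a=.1754;d=np.array([np.cos(a),np.sin(a)]);n=np.array([-d[1],d[0]])
L=np.c_[(A[:,:2]-M)@d,(A[:,:2]-M)@n,A[:,2]]
P=L[(abs(L[:,1])<.02)&(L[:,2]>.06)&(L[:,2]<.075)&(L[:,0]<-.03)]
if len(P):print('head rear x',np.percentile(P[:,0],[0,1]),'expected home -.112')
```

```text
[ 0.5304634  -0.019612    0.03454331] [-13.43940369  -7.96207748   1.91996612]
head rear x [-0.11286754 -0.1124308 ] expected home -.112
```

View pics/w2.png

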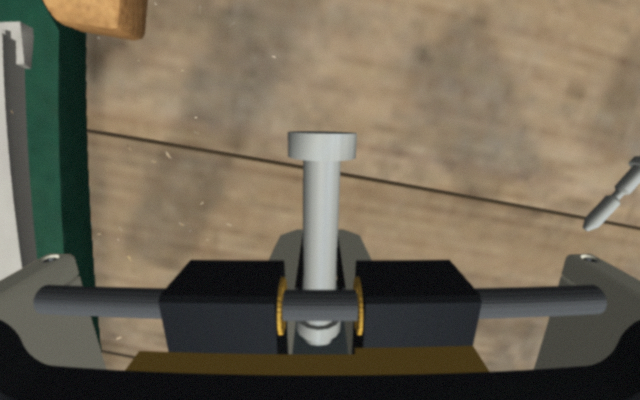

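The head rear reads −112.5 mm (home is −112), the tool has stopped and the force is rising, so the collar is home. I'm relaxing the push, opening the gripper and retreating straight up.

Request:
apply_moves:
  motion:
    - [[0,0,0,0.003,0,0,1],[0,0,0,0.006,0,0,1],[0,0,0,0.006,0,0,-1],[0,0,0,0.006,0,0,-1],[0,0,0,0.006,0,0,-1],[0,0,0,0.006,0,0,-1],[0,0,0,0.006,0,0,-1],[0,0,0,0.006,0,0,-1],[0,0,0,0.006,0,0,-1],[0,0,0,0.006,0,0,-1],[0,0,0,0.006,0,-0.03,-1],[0,0,0,0.006,0,-0.08,-1],[0,0,0,0.006,0,-0.14,-1],[0,0,0,0.006,0,-0.2,-1],[0,0,0,0.006,0,-0.26,-1],[0,0,0,0.006,0,-0.3,-1],[0,0,0,0.006,0,-0.3,-1],[0,0,0,0.006,0,-0.3,-1]]

```text
t: 13.05
eef_pos: [0.5319, -0.0197, 0.2154]
eef_rot: [-3.141, 0.0, -2.966]
contact_force: [-1.6, 1.0, -0.3]
finger_gap: 1.002
grip_force: 0.0
```

Run:
```python
from h import *
s=arm.state();print(s['eef_pos'],s['contact_force'])
c=cap('wrist');save(c,'w3.png');W=cloud(c)
A=W.reshape(-1,3);A=A[~np.isnan(A[:,2])]
M=np.array([.5745,-.0121]);a=.1754;d=np.array([np.cos(a),np.sin(a)]);n=np.array([-d[1],d[0]])
L=np.c_[(A[:,:2]-M)@d,(A[:,:2]-M)@n,A[:,2]]
P=L[(abs(L[:,1])<.02)&(L[:,2]>.05)&(L[:,2]<.075)&(L[:,0]<.03)]
print('x range',P[:,0].min(),P[:,0].max())
for x in np.arange(-.12,.01,.005):
    m=P[(P[:,0]>=x)&(P[:,0]<x+.005)]
    if len(m)>3:print(round(x,3),m[:,1].min().round(4),m[:,1].max().round(4),m[:,2].max().round(4))
T=L[(abs(L[:,2]-.081)<.004)&(abs(L[:,1])<.035)&(L[:,0]>-.02)&(L[:,0]<.1)]
print('block front',np.percentile(T[:,0],[0,1,2,100]) if len(T) else None)
```

```text
[ 0.5318553  -0.0196587   0.21541561] [-1.58609984  0.97936692 -0.27141555]
x range -0.11327472006885357 0.00440959427995452
-0.115 -0.0166 0.0146 0.0653
-0.11 -0.0167 0.0147 0.0658
-0.105 -0.0167 0.0147 0.0647
-0.1 -0.0092 0.0072 0.059
-0.095 -0.0092 0.0072 0.0584
-0.09 -0.0092 0.0073 0.0588
-0.085 -0.0104 0.0073 0.0594
-0.08 -0.0105 0.0073 0.0589
-0.075 -0.0105 0.0073 0.0592
-0.07 -0.0094 0.0073 0.0598
-0.065 -0.0094 0.0074 0.0599
-0.06 -0.0094 0.0074 0.06
-0.055 -0.0095 0.0074 0.0602
-0.05 -0.0095 0.0074 0.0604
-0.045 -0.0096 0.0075 0.0608
-0.04 -0.0096 0.0075 0.0614
-0.035 -0.0096 0.0075 0.0615
-0.03 -0.0097 0.0075 0.0616
-0.025 -0.0097 0.0076 0.0613
-0.02 -0.0098 0.0076 0.0622
-0.015 -0.0098 0.0076 0.0623
-0.01 -0.0134 0.0112 0.0654
-0.005 -0.0199 0.0199 0.075
0.0 -0.0193 0.0188 0.0747
block front [-1.13148315e-03 -2.03831039e-04  7.45663906e-05  6.99495628e-02]
```

View pics/w3.png

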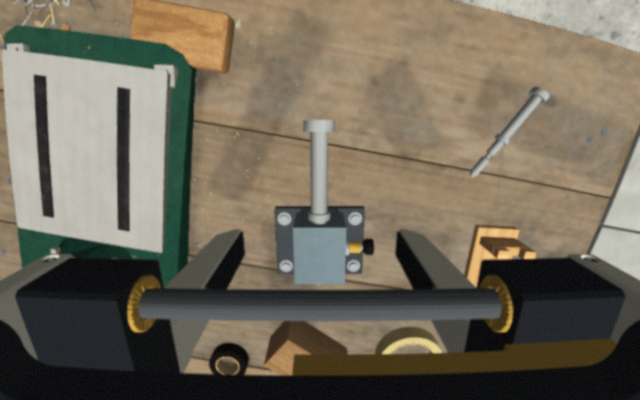

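The rod sits in the bore: its collar touches the block face at (319,217), it sags about 0.04 rad and is released. The bystanders look undisturbed, so I'm handing in.

```bash
python3 -c "
from workcell import arm
print(arm.hand_in())"
```

```text
the job is handed in; nothing more can be done
None
```

I slid the rod nose first into the holder until the collar measured within about 1 mm of the front face, released it and handed the job in at about 13 s. The rod sags about 0.04 rad (limit 0.08). I couldn't read the plunger directly, but at that depth the groove lies under it. The hand-in returned no verdict.

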